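# Clip a hanger bar into the bending jig

### The job

Push the straight black hanger bar lying on the jig's bed square against the long fence. Then press the sprung clip's paddle down to open its jaw and, keeping it open, slide the clip along the bed over the bar's end until the clip's throat has taken the bar fully home against the end stop, and let the jaw close on the bar. Push gently so that the bar is not marked, and leave the other things on the bench where they are.

Things in the scene. Friction and masses are not known exactly. Their poses are not given: they have to be found in the camera images.
- jig: fixed aluminium jig, bed plate 470 x 150 x 18 mm; position and heading vary. Axes: x along the bed from the clip to the end stop, y across it (away from the fence), z up. Origin on the table under the track of the clip; the plate spans x -215 to 255, y -55 to 95 mm, bed surface at z 18 mm
- fence (a point): middle of the steel fence's contact face, at bed level: jig x 82, y -15 mm, axes as the jig's. The fence spans jig x 10 to 155, y -30 to -15 mm and stands 10 mm above the bed
- stop (a point): middle of the steel end stop's contact face, at bed level on the clip's line: jig x 155, y 0 mm. The stop spans jig x 155 to 171, y -30 to 60 mm, 16 mm above the bed; behind it is the bending head, jig x 177 to 247, up to 74 mm above the table
- nest (a point): point on the bed surface, axes as the jig's, where the bar's origin lies when the bar is flush with the fence and against the end stop: jig x 80, y 0, z 18 mm
- hanger_bar: the straight black plastic hanger bar, 150 (x) x 30 (y) x 12 (z) mm, about 130 g, lying loose on the bed; origin at the centre of its underside, x along it (its +x end faces the end stop). At the start it lies askew and away from the fence
- carriage (a joint): travel of the clip's sliding carriage along the jig's x, m, 0 (back) to 0.125; it slides with about 2.5 N of friction and stays where it is left; about 0.105 when its throat touches a bar that is fully home
- throat (a point): centre of the carriage's front face at bed level, axes as the jig's: the bar's end meets this face when the clip is fully on, the bar's origin then 75 mm ahead of it. The carriage block is 50 mm long behind this face, 36 mm wide, 16 mm high; the jaw's hinge axis lies 25 mm behind the face, 30 mm above the bed
- jaw (a joint): angle of the clip's sprung jaw, rad: 0 shut (toe 2 mm above the bare bed), 0.62 fully open, about 0.2 when resting on the bar. Its toe, 24 mm wide, reaches 25 mm ahead of the throat and clears the bar above about 0.27. It opens when the paddle behind the hinge is pressed down (about 5 N to start, 12 N fully open) and springs shut when let go
- paddle (a point): pressing spot on top of the clip's steel paddle (moves with the jaw), 45 mm behind the hinge. The paddle is 46 mm wide, 18 to 73 mm behind the hinge; shut, it rises backwards at 25 degrees and this spot is 69 mm above the table; fully open about 44 mm. A cross rib 10 mm high at its front lets a fingertip on the paddle push the clip forward
- loose_hook: bystander: a bright steel hanger hook, 6 mm wire, about 85 mm long, lying on the table
- nut: bystander: a steel ring 20 mm across, 8 mm high, lying on the jig's bed beside the clip's track, on the fence side
- driver: bystander: a screwdriver 180 mm long lying on the table behind the fence
- bent_arm: bystander: a bent black hanger bar about 155 mm long, 10 mm thick, lying on the table
- oil: bystander: a small white oil bottle, 44 mm across, 100 mm high, standing behind the fence
- tape: bystander: a cardboard tape ring 90 mm across, 25 mm high
- cup: bystander: a steel cup 72 mm across, 85 mm high
Not all that is in view belongs to the job. Leave any green or white look-alike of the hanger_bar alone.

How it is judged:
By the outcome, as a careful person would: the job done as asked, in the order asked, and still so for the second after the job is handed in, with the robot touching nothing.
It also fails if it takes over 48 s, if anything falls off the work surface, if the arm or the gripper's body presses on something with over 40 N, if the wrist force passes 120 N, or if a joint passes its speed limit or range.

### The arm

A 7-joint arm with a two-finger parallel gripper is mounted at the origin on the work surface. World frame = base frame: x ahead of the robot, y to its left, z up, the work surface at z = 0. Lengths are in m, angles in degrees, forces in N, time in s.
With the tool pointing down it reaches from about 0.425 to 0.875 m from the base axis. Payload 4.7 kg.
Tool frame: the origin (TCP) lies on the centre line of the jaws, within the pads' length; the fingertips stand 17 mm ahead of it and the grasp point (between the pads) lies 2 mm behind it; z points along the fingers, y is the line along which they close (so a half turn about z gives the same grasp; the last joint's range is limited). The gripper opens to 87 mm and grips with 3 to 60 N. Pads are 19 mm wide; open, the fingers measure 117 mm over their backs; the gripper's body (75 mm by 190 mm) begins 51 mm behind the grasp point.
Start: joints at [71.625, 18.392, -4.016, 83.108, 1.295, 78.541, -3.26], TCP at [0.214, -0.614, 0.24] pointing down, gripper open.
Joint ranges: [-163.93, 163.93], [-17.29, 119.83], [-79.2, 71.16], [3.27, 140.29], [-89.18, 269.18], [5.43, 117.66], [-154.24, 154.24]. Speed limits (degrees/s): [147.25, 147.25, 180, 180, 180, 180, 180].

### API

Orientations are given as [roll, pitch, yaw] about the fixed x, y, z axes, in that order (R = Rz(yaw) Ry(pitch) Rx(roll)).
In Python, from cell import env, read_camera gives the robot as it stands.
- The arm moves only by the shell command python3 -m jog 'ROWS' [FORCE]. ROWS is JSON, a list of rows, each a list of 5 numbers: the opening, from 0 (shut) to 1 (fully open), then the shift along the tool's x, y, z each as a share of 0.02 m, from -1 to 1, then the turn about the tool's z as a share of 45 degrees, from -1 to 1. In form: [[gripper, x, y, z, yaw], ...]. A call has 1 to 12 rows; each row shifts and turns the commanded pose from where the row before left it, along the tool's axes as they then stand; what a row does not reach is not made up. A row lasts 1/12 s, in which the tool goes at most 41.7 mm and 7.16 degrees, less where a joint would pass 70% of its speed; a pose out of reach is approached as far as the arm can. A call with a number of a shift or a turn outside -1 to 1 is refused whole. A call with a gripper value outside its range is refused whole. The fingers move at their own pace and stop on an object; FORCE is the grip in N (left out, the last holds). Time passes only in rows, so rows that do not move let the fingers close. It gives the time, the measured TCP pose, the force, the opening and the grip force at its end, in the units of the state.
- env.get_obs(): the state, without advancing time (a new reading comes with each control period).
- read_camera(name): name is "side" or "top"; returns a dict with "color" (400x640x3 uint8, red, green, blue), "range_z" (400x640 float32, m along the optical axis (not along the pixel's ray), 0 where there is no reading), "mtx" (3x3 intrinsics, pixels), "world_from_camera" (4x4, takes a point from camera to world coordinates). Camera axes: x right, y down, z forward; pixel columns grow to the right and rows downward; lengths in m; the calibration is good to about 2 mm. A picture is of the moment at which its call begins.
- env.sign_off(): hands the job in; it is judged then, once.
The state is a dict: "time_s": time; "qpos": joint angles; "joint_velocities": joint speeds; "effort": joint torques, N m; "tool_pos": TCP position; "tool_rot": TCP orientation; "force": force on the tool from outside, world axes, zero at the start; "wrist_torque": the same for the moment, N m; "grip_width": finger opening in m; "grasp_force": force on a finger pad.
Only numpy, scipy, OpenCV 4.12 (cv2) and the standard library are available. Lean on these libraries where they do the work, as an engineer would, in place of code of your own. Each camera call takes 0.05 s, during which the arm holds its last target. There are 200 camera calls.

## Working session

There is one attempt and no reset: what is moved stays moved. The work goes in short steps, Python scripts to look and compute and a shell command to move; the robot and the scene stay as the last step left them, time stands still between calls to the robot, and variables do not carry over. Pictures are saved under pics/ and viewed, at most 10 in all, crops included, and the job is handed in when it is done.

```bash
ls; mkdir -p pics
python3 - <<'E'
from cell import env, read_camera
import cv2,numpy as np
for n in("top","side"):
    c=read_camera(n); cv2.imwrite(f"pics/{n}0.png",c["color"][:,:,::-1]); np.savez(f"{n}0.npz",**c); print(n,c["mtx"].tolist(),c["world_from_camera"].round(3).tolist())
o=env.get_obs(); print({k:np.round(v,3).tolist() for k,v in o.items()})
E
```

```text
pics
top [[503.45443862539594, 0.0, 322.19780488929246], [0.0, 503.45443862539594, 206.58224329013638], [0.0, 0.0, 1.0]] [[-0.027, -0.985, 0.172, 0.195], [-1.0, 0.028, 0.007, 0.016], [-0.012, -0.172, -0.985, 1.775], [0.0, 0.0, 0.0, 1.0]]
side [[432.08295598018157, 0.0, 315.6823151208999], [0.0, 432.08295598018157, 206.56843093843298], [0.0, 0.0, 1.0]] [[0.996, -0.061, 0.065, 0.419], [-0.088, -0.77, 0.633, -0.706], [0.011, -0.636, -0.772, 1.011], [0.0, 0.0, 0.0, 1.0]]
{'time_s': 0.1, 'qpos': [71.625, 18.433, -4.016, 83.168, 1.296, 78.542, -3.26], 'joint_velocities': [-0.108, -0.11, 0.041, -0.126, -0.048, -0.133, 0.011], 'effort': [0.0, -49.257, -0.405, -31.34, -0.064, 0.039, 0.0], 'tool_pos': [0.213, -0.613, 0.239], 'tool_rot': [-179.902, 0.007, 19.185], 'force': [0.142, -0.023, -0.016], 'wrist_torque': [0.032, -0.006, 0.069], 'grasp_force': 0.0, 'grip_width': 0.087}
```

View pics/top0.png

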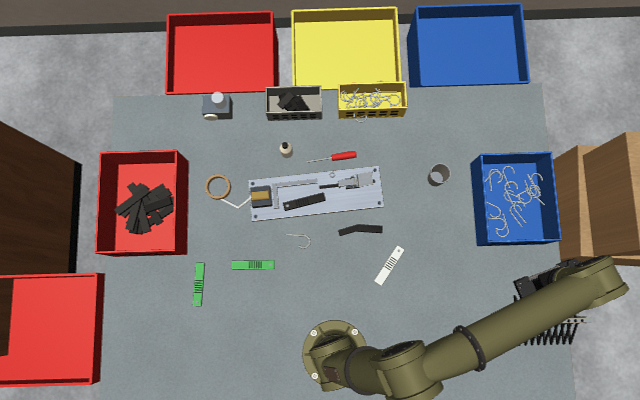

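View pics/side0.png

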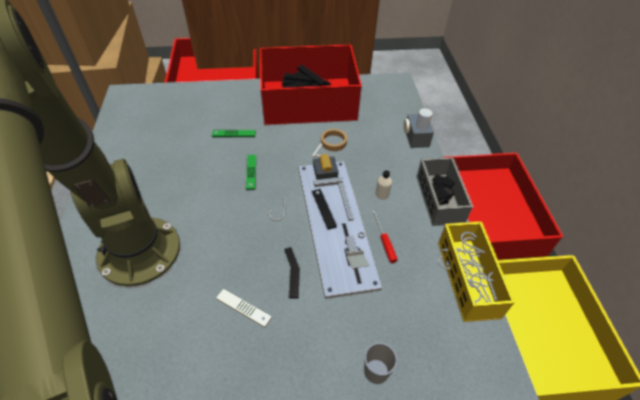

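The top view shows the jig at (250–383, 165–220), with the clip on the right, the stop and bending head on the left at (262,195), the fence on its upper side and the bar askew at (304,202). The side view shows the same, with the clip at (355,250). Next I'll measure the plate and bar in both views.

```bash
cat > h.py <<'E'
import cv2,numpy as np
def cloud(c):
    K=c["mtx"];z=c["range_z"];v,u=np.mgrid[:400,:640]
    P=np.stack([(u-K[0,2])/K[0,0]*z,(v-K[1,2])/K[1,1]*z,z],-1)
    T=c["world_from_camera"];return P@T[:3,:3].T+T[:3,3]
def rectify(c,h,O,yaw,x0,x1,y0,y1,s):
    """image of the plane z=h in jig axes: col=(x-x0)*s, row=(y1-y)*s"""
    W=np.linalg.inv(c["world_from_camera"]);a=np.radians(yaw);R=np.array([[np.cos(a),-np.sin(a)],[np.sin(a),np.cos(a)]])
    src=[];dst=[]
    for x in(x0,x1):
        for y in(y0,y1):
            p=c["mtx"]@(W@np.r_[R@[x,y]+O,h,1])[:3];src.append(p[:2]/p[2]);dst.append([(x-x0)*s,(y1-y)*s])
    H=cv2.getPerspectiveTransform(np.float32(src),np.float32(dst))
    return cv2.warpPerspective(c["color"],H,(int((x1-x0)*s),int((y1-y0)*s)),flags=cv2.INTER_CUBIC)
E
python3 - <<'E'
from h import *
for n in("top","side"):
    c=dict(np.load(n+"0.npz"));P=cloud(c);col=c["color"].astype(int)
    roi=(P[...,0]>.35)&(P[...,0]<.75)&(P[...,1]>-.25)&(P[...,1]<.35)
    tab=roi&(abs(P[...,2])<.008);print(n,"table z",np.median(P[tab][:,2]))
    m=roi&(P[...,2]>.011)&(P[...,2]<.09)
    # largest component
    k,l,st,_=cv2.connectedComponentsWithStats(m.astype(np.uint8));i=1+np.argmax(st[1:,4]);m=l==i
    bed=m&(P[...,2]<.023);print("bed z",np.median(P[bed][:,2]))
    r=cv2.minAreaRect(P[m][:,:2].astype(np.float32)*1000);print("plate",r, cv2.boxPoints(r).round().tolist())
    dk=m&(col.max(-1)<60);k,l,st,_=cv2.connectedComponentsWithStats(dk.astype(np.uint8));
    for i in range(1,k):
        if st[i,4]>40:
            q=P[l==i];print("dark",st[i],cv2.minAreaRect(q[:,:2].astype(np.float32)*1000),np.median(q[:,2]))
E
```

```text
top table z 9.375418512180822e-05
bed z 0.01754297007859429
plate ((550.8224487304688, 83.48468017578125), (156.88833618164062, 535.5509033203125), 4.598733901977539) [[451.0, 344.0], [494.0, -190.0], [650.0, -177.0], [608.0, 357.0]]
dark [320 184  18   5  42] ((575.3627319335938, 4.067899703979492), (9.293904304504395, 61.87197494506836), 5.821242332458496) 0.017940580553548968
dark [283 193  42  18 301] ((519.8690795898438, 93.05343627929688), (28.610485076904297, 144.31797790527344), 12.945290565490723) 0.029819655433570125
side table z 0.002162205930476002
bed z 0.01994066273919004
plate ((552.1259765625, 82.32151794433594), (151.25906372070312, 536.02197265625), 4.749391555786133) [[455.0, 343.0], [499.0, -191.0], [650.0, -179.0], [605.0, 356.0]]
dark [317 172  20   7  88] ((544.9912719726562, 208.53936767578125), (60.59690475463867, 9.741472244262695), 5.979583740234375) 0.04498689313093179
dark [313 192  23  36 277] ((523.9637451171875, 85.40455627441406), (23.76578140258789, 143.43190002441406), 13.04523754119873) 0.03204932216766643
```

Run:
```python
from h import *
O=np.array([.5769,.0309]);yaw=94.67
ims=[]
for n in("top","side"):
    c=dict(np.load(n+"0.npz"));im=rectify(c,.018,O,yaw,-.24,.26,-.075,.115,1600)[:,:,::-1].copy()
    for x in range(-200,260,50): cv2.line(im,(int((x+240)*1.6),0),(int((x+240)*1.6),6),(0,0,255),1)
    for X,Y in((-215,-55),(-215,95),(255,-55),(255,95)): cv2.circle(im,(int((X+240)*1.6),int((115-Y)*1.6)),3,(0,0,255),1)
    ims+=[im[:290]]
cv2.imwrite("pics/r0.png",np.vstack(ims))
```

```text
(no output)
```

View pics/r0.png

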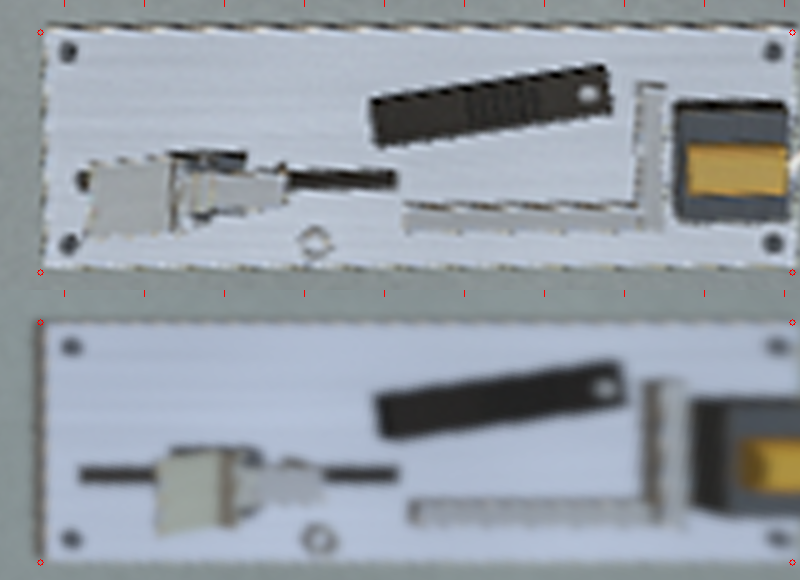

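The rectified views put the plate edges 0–3 mm from my guess: on it in the side view, about 3 mm off in the top view. Averaged, the jig origin is about (0.5754, 0.0318) with yaw 94.67. The bar is centred near jig (62, 49) mm and turned +8.4°. I'll square it with both open fingers, with the tool y axis parallel to the jig x axis.

```bash
python3 -m jog '[[1,1,0,0,0.107],[1,1,0,0,0.107],[1,1,0,0,0.107],[1,1,-0.5,0,0],[1,1,-1,0,0],[1,1,-1,0,0],[1,1,-1,0,0],[1,1,-1,0,0],[1,1,-1,0,0],[1,1,-1,0,0],[1,1,-1,0,0],[1,1,-1,0,0]]'
python3 -m jog '[[1,1,-1,0,0],[1,1,-1,0,0],[1,0.5,-1,0,0],[1,0.5,-1,0,0],[1,0.5,-1,0,0],[1,0,-1,0,0],[1,0,-1,0,0],[1,0,-1,0,0],[1,0,-1,0,0],[1,0,-1,0,0],[1,0,-1,0,0],[1,0,-1,0,0]]'
python3 - <<'E'
from h import *
O=np.array([.5754,.0318]);a=np.radians(94.67);R=np.array([[np.cos(a),-np.sin(a)],[np.sin(a),np.cos(a)]])
from cell import env
o=env.get_obs();print((np.array(o["tool_pos"][:2])-O)@R,o["tool_pos"],o["tool_rot"],o["time_s"])
for n in("top","side"):
    c=dict(np.load(n+"0.npz"));P=cloud(c);Q=(P[...,:2]-O)@R;z=P[...,2]
    # clip: height profile along jig x
    for x in range(-200,-30,10):
        s=(Q[...,0]>x/1e3)&(Q[...,0]<=(x+10)/1e3)&(abs(Q[...,1])<.03)&(z>.026)&(z<.1)
        if s.sum(): print(n,x+5,s.sum(),np.percentile(z[s],[10,50,90]).round(3),np.percentile(Q[s][:,1],[5,50,95]).round(3))
E
```

```text
time_s: 1.1
tool_pos: [0.4373, -0.4134, 0.2391]
tool_rot: [-180.0, 0.0, 4.7]
force: [0.1, -0.5, -0.2]
grip_width: 0.0871
grasp_force: 0.0
time_s: 2.1
tool_pos: [0.4863, -0.1688, 0.2391]
tool_rot: [-180.0, 0.0, 4.7]
force: [-0.1, -0.1, 0.3]
grip_width: 0.0871
grasp_force: 0.0
[-0.19266062  0.10510744] [ 0.48632729 -0.16877851  0.23910467] [-1.79988476e+02  4.60582664e-02  4.73666329e+00] 2.1
top -185 4 [0.027 0.05  0.074] [0.002 0.015 0.02 ]
top -175 39 [0.073 0.079 0.083] [-0.018  0.     0.022]
top -165 40 [0.068 0.074 0.08 ] [-0.019  0.002  0.022]
top -155 36 [0.063 0.069 0.074] [-0.018  0.002  0.022]
top -145 40 [0.06  0.067 0.07 ] [-0.019 -0.     0.022]
top -135 37 [0.055 0.06  0.067] [-0.018  0.003  0.023]
top -125 41 [0.034 0.061 0.071] [-0.018  0.004  0.02 ]
top -115 31 [0.05  0.054 0.058] [-0.014  0.002  0.022]
top -105 33 [0.034 0.048 0.058] [-0.015  0.006  0.019]
top -95 30 [0.03  0.046 0.052] [-0.015  0.006  0.021]
top -85 23 [0.037 0.048 0.055] [-0.009  0.003  0.016]
top -75 20 [0.03  0.05  0.054] [-0.008  0.004  0.011]
top -65 18 [0.039 0.049 0.053] [-0.008  0.     0.013]
[... 177 characters left out ...]
.078 0.081 0.083] [-0.022 -0.002  0.02 ]
side -165 43 [0.073 0.077 0.079] [-0.02  0.    0.02]
side -155 46 [0.069 0.072 0.074] [-0.021 -0.001  0.019]
side -145 44 [0.064 0.067 0.069] [-0.021 -0.001  0.02 ]
side -135 58 [0.038 0.063 0.066] [-0.02   0.003  0.019]
side -125 58 [0.061 0.067 0.07 ] [-0.021  0.     0.019]
side -115 32 [0.034 0.056 0.058] [-0.017  0.004  0.019]
side -105 27 [0.051 0.054 0.056] [-0.014  0.002  0.017]
side -95 34 [0.036 0.051 0.054] [-0.013  0.002  0.017]
side -85 34 [0.036 0.051 0.055] [-0.011  0.     0.013]
side -75 24 [0.049 0.052 0.054] [-0.009  0.     0.009]
side -65 26 [0.034 0.051 0.054] [-0.008  0.004  0.011]
side -35 2 [0.026 0.027 0.027] [0.001 0.004 0.008]
```

```bash
python3 -m jog '[[1,0.1,-1,0,0],[1,0.1,-1,0,0],[1,0.1,-1,0,0],[1,0.1,-1,0,0],[1,0.1,-1,0,0],[1,0,-1,0,0],[1,0,-1,0,0],[1,0,-1,0,0],[1,0,-1,0,0],[1,0,-1,0,0],[1,0,-1,0,0],[1,0,0,0,0]]'
cat >> h.py <<'E'
O=np.array([.5754,.0318]);a_=np.radians(94.67);R=np.array([[np.cos(a_),-np.sin(a_)],[np.sin(a_),np.cos(a_)]])
def where():
    from cell import env
    o=env.get_obs();print("jig mm",((np.array(o["tool_pos"][:2])-O)@R*1000).round(1),"z",round(o["tool_pos"][2]*1000,1),"yaw",round(o["tool_rot"][2],2),"F jig",(np.array(o["force"][:2])@R).round(1),round(o["force"][2],1),"t",o["time_s"])
if __name__=="__main__": where()
E
python3 h.py
```

```text
time_s: 3.1
tool_pos: [0.4778, 0.055, 0.2395]
tool_rot: [-179.9, 0.0, 5.1]
force: [-0.6, 0.5, -0.3]
grip_width: 0.0872
grasp_force: 0.0
jig mm [31.1 95.4] z 239.5 yaw 5.11 F jig [0.5 0.6] -0.3 t 3.1
```

```bash
python3 -m jog '[[1,0,-0.85,1,0],[1,0,-0.85,1,0],[1,0,0,1,0],[1,0,0,1,0],[1,0,0,1,0],[1,0,0,1,0],[1,0,0,1,0],[1,0,0,1,0],[1,0,0,1,0],[1,0,0,0.5,0],[1,0,0,0.2,0],[1,0,0,0,0]]'
python3 h.py
```

```text
time_s: 4.1
tool_pos: [0.4753, 0.0837, 0.0448]
tool_rot: [-180.0, 0.1, 4.7]
force: [0.1, -0.3, 0.5]
grip_width: 0.087
grasp_force: 0.0
jig mm [59.9 95.6] z 44.8 yaw 4.72 F jig [-0.3 -0. ] 0.5 t 4.1
```

```bash
python3 -m jog '[[1,0,-0.2,0.3,0],[1,0,0,0,0],[1,0.25,0,0,0],[1,0.25,0,0,0],[1,0.2,0,0,0],[1,0.2,0,0,0],[1,0.2,0,0,0],[1,0.2,0,0,0],[1,0.2,0,0,0],[1,0.2,0,0,0],[1,0.2,0,0,0],[1,0.2,0,0,0]]'
python3 h.py;python3 -m jog '[[1,0.2,0,0,0],[1,0.2,0,0,0],[1,0.2,0,0,0],[1,0.1,0,0,0],[1,0.1,0,0,0],[1,0.1,0,0,0]]'
python3 h.py
```

```text
time_s: 5.1
tool_pos: [0.5176, 0.0915, 0.0394]
tool_rot: [180.0, 0.0, 4.7]
force: [-1.9, -0.0, 0.4]
grip_width: 0.0869
grasp_force: 0.6
jig mm [64.2 52.8] z 39.4 yaw 4.73 F jig [0.1 1.9] 0.4 t 5.1
time_s: 5.6
tool_pos: [0.5352, 0.0931, 0.0395]
tool_rot: [180.0, 0.0, 4.7]
force: [-1.3, -0.2, 0.8]
grip_width: 0.0872
grasp_force: 0.7
jig mm [64.3 35.1] z 39.5 yaw 4.74 F jig [-0.1  1.3] 0.8 t 5.6
```

```bash
python3 -m jog '[[1,0.08,0,0,0],[1,0.08,0,0,0],[1,0.08,0,0,0],[1,0.08,0,0,0],[1,0.05,0,0,0],[1,0.05,0,0,0]]'
python3 h.py;python3 - <<'E'
from h import *
from cell import read_camera
ims=[]
for n in("top","side"):
    c=read_camera(n);im=rectify(c,.018,O,94.67,-.04,.18,-.04,.06,3600)[:,:,::-1];ims.append(im[:295])
cv2.imwrite("pics/r1.png",np.vstack(ims))
E
```

```text
time_s: 6.1
tool_pos: [0.5437, 0.0937, 0.0395]
tool_rot: [180.0, 0.0, 4.7]
force: [-2.2, -0.5, 0.3]
grip_width: 0.0872
grasp_force: 0.6
jig mm [64.3 26.5] z 39.5 yaw 4.74 F jig [-0.4  2.2] 0.3 t 6.1
```

View pics/r1.png

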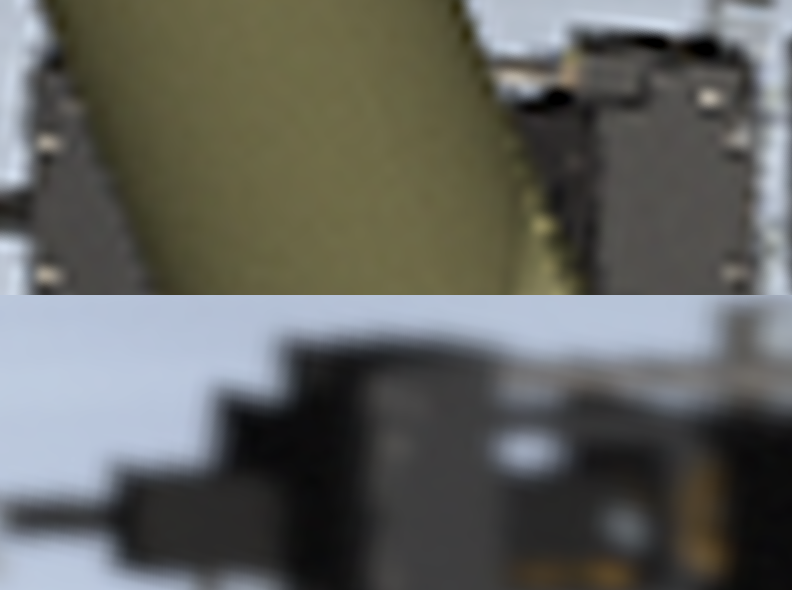

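The gripper hides the bar in the top view. In the side view the bar's near end, at about (115–290, 465–560), lies nearly along the jig x axis. I'll keep pushing slowly until the force rises.

```bash
for i in 1; do :; done; python3 -m jog '[[1,0.05,0,0,0],[1,0.05,0,0,0]]'; python3 -m jog '[[1,0.05,0,0,0],[1,0,0,0,0]]'; python3 h.py
```

```text
time_s: 6.37
tool_pos: [0.5443, 0.0938, 0.0394]
tool_rot: [180.0, 0.2, 4.7]
force: [-6.6, -1.4, 6.4]
grip_width: 0.087
grasp_force: 3.5
time_s: 6.53
tool_pos: [0.5444, 0.0938, 0.0393]
tool_rot: [179.9, 0.3, 4.7]
force: [-8.3, -0.5, 5.9]
grip_width: 0.087
grasp_force: 3.7
jig mm [64.4 25.9] z 39.3 yaw 4.74 F jig [0.2 8.3] 5.9 t 6.5333
```

```bash
python3 -m jog '[[1,-0.1,0,0,0],[1,-0.2,0,0,0],[1,-0.5,0,0,0],[1,-0.5,0,-0.5,0],[1,0,0,-1,0],[1,0,0.5,-1,0],[0.5,0,1,-1,0],[0,0,1,-1,0],[0,0,1,-1,0],[0,0,1,-0.5,0],[0,0,1,0,0],[0,0,1,0,0]]'
python3 -m jog '[[0,0,1,0,0],[0,0,1,0,0],[0,0,1,0,0],[0,0,1,0,0],[0,0,1,0,0],[0,0.5,0,0,0],[0,0.5,0,0,0],[0,0,0,0,0]]'
python3 h.py;python3 - <<'E'
from h import *
from cell import read_camera
ims=[]
for n in("top","side"):
    c=read_camera(n);np.savez(n+"1.npz",**c)
    for h in(.018,.030)[1:]: ims.append(rectify(c,h,O,94.67,-.04,.18,-.04,.06,3600)[:295,:,::-1])
cv2.imwrite("pics/r2.png",np.vstack(ims))
E
```

```text
time_s: 7.53
tool_pos: [0.5319, -0.0387, 0.1608]
tool_rot: [179.9, -0.2, 4.7]
force: [0.1, -0.0, -0.1]
grip_width: 0.0549
grasp_force: 0.0
time_s: 8.2
tool_pos: [0.5614, -0.1342, 0.1597]
tool_rot: [-179.9, -0.1, 4.8]
force: [0.2, 1.0, 0.1]
grip_width: 0.0037
grasp_force: 0.0
jig mm [-164.3   27.5] z 159.7 yaw 4.82 F jig [ 1.  -0.2] 0.1 t 8.2
```

View pics/r2.png

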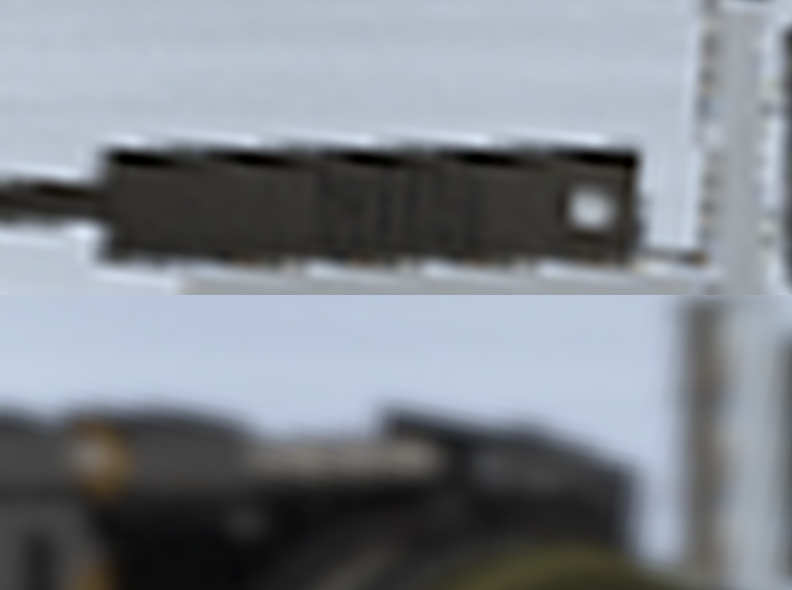

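The top view shows the bar flush along the fence (rows 150–262), spanning jig x −12 to 137, about 18 mm short of the stop. Now for the paddle.

```bash
python3 -m jog '[[0,0.65,-0.35,0,0],[0,0.65,-0.35,0,0],[0,0,0,0.8,0],[0,0,0,0.8,0],[0,0,0,0.8,0],[0,0,0,0,0],[0,0,0,0,0]]' 20
python3 h.py
```

```text
time_s: 8.88
tool_pos: [0.5835, -0.1185, 0.1109]
tool_rot: [-180.0, 0.1, 4.8]
force: [0.7, -0.0, 1.2]
grip_width: 0.0004
grasp_force: 0.0
jig mm [-150.5    4.1] z 110.9 yaw 4.82 F jig [-0.1 -0.7] 1.2 t 8.8833
```

```bash
python3 -m jog '[[0,0.15,0,0.4,0],[0,0,0,0.3,0],[0,0,0,0.2,0],[0,0,0,0.2,0],[0,0,0,0,0]]'
python3 h.py; python3 -m jog '[[0,0,0,0.2,0],[0,0,0,0.2,0],[0,0,0,0.2,0],[0,0,0,0,0]]'
python3 h.py
```

```text
time_s: 9.3
tool_pos: [0.5871, -0.1193, 0.0889]
tool_rot: [-180.0, 0.0, 4.7]
force: [-0.1, 0.1, -0.1]
grip_width: 0.0004
grasp_force: 0.0
jig mm [-151.6    0.6] z 88.9 yaw 4.73 F jig [0.1 0.1] -0.1 t 9.3
time_s: 9.63
tool_pos: [0.5883, -0.121, 0.0783]
tool_rot: [179.9, -0.1, 4.7]
force: [-1.3, -0.7, 7.0]
grip_width: 0.0008
grasp_force: 3.0
jig mm [-153.3   -0.4] z 78.3 yaw 4.68 F jig [-0.6  1.3] 7.0 t 9.6333
```

```bash
python3 -m jog '[[0,0,-0.05,0.2,0],[0,0,-0.05,0.2,0],[0,0,0,0.15,0],[0,0,0,0,0]]'
python3 h.py; python3 -m jog '[[0,0,0,0.1,0],[0,0,0,0,0]]'
python3 h.py
```

```text
time_s: 9.97
tool_pos: [0.5884, -0.1191, 0.0679]
tool_rot: [179.8, -0.1, 4.7]
force: [-1.2, -2.9, 8.8]
grip_width: 0.0005
grasp_force: 4.4
jig mm [-151.5   -0.7] z 67.9 yaw 4.69 F jig [-2.8  1.4] 8.8 t 9.9667
time_s: 10.13
tool_pos: [0.5885, -0.1192, 0.0665]
tool_rot: [179.8, -0.1, 4.7]
force: [-2.4, -2.1, 10.6]
grip_width: 0.0004
grasp_force: 5.2
jig mm [-151.5   -0.7] z 66.5 yaw 4.68 F jig [-1.9  2.5] 10.6 t 10.1333
```

```bash
python3 -m jog '[[0,0,-0.1,0,0],[0,0,-0.2,0,0],[0,0,-0.2,0,0],[0,0,-0.2,0,0],[0,0,-0.2,0,0],[0,0,-0.2,0,0],[0,0,-0.2,0,0],[0,0,-0.1,0,0]]'
python3 h.py;python3 - <<'E'
from h import *
from cell import read_camera
ims=[]
c=read_camera("side");P=cloud(c);Q=(P[...,:2]-O)@R
m=(Q[...,0]>-.2)&(Q[...,0]<.2)&(abs(Q[...,1])<.1)
im=c["color"][150:300,260:440,::-1];ims=cv2.resize(im,None,fx=4,fy=4,interpolation=3)[:580]
cv2.imwrite("pics/s3.png",ims)
E
```

```text
time_s: 10.8
tool_pos: [0.5861, -0.0908, 0.0668]
tool_rot: [179.8, -0.1, 4.7]
force: [-2.2, -2.6, 9.7]
grip_width: 0.0004
grasp_force: 5.1
jig mm [-123.1   -0.7] z 66.8 yaw 4.7 F jig [-2.4  2.4] 9.7 t 10.8
```

View pics/s3.png

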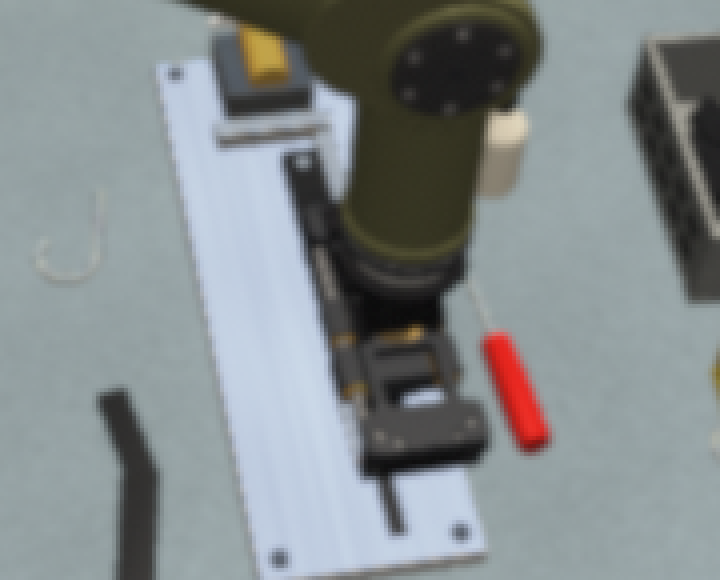

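The arm hides the clip in the side view, but the forces match: about 2.4 N along the track (carriage friction) and about 10 N down on the paddle. So the carriage is moving with the jaw open, and I'll continue.

```bash
python3 -m jog '[[0,0,-0.2,0,0],[0,0,-0.2,0,0],[0,0,-0.2,0,0],[0,0,-0.2,0,0],[0,0,-0.2,0,0],[0,0,-0.2,0,0]]'
python3 h.py;python3 -m jog '[[0,0,-0.2,0,0],[0,0,-0.2,0,0],[0,0,-0.1,0,0],[0,0,-0.1,0,0]]'
python3 h.py
```

```text
time_s: 11.35
tool_pos: [0.5842, -0.0674, 0.0667]
tool_rot: [179.8, -0.1, 4.7]
force: [-2.1, -2.5, 11.0]
grip_width: -0.0
grasp_force: 5.1
jig mm [-99.6  -0.7] z 66.7 yaw 4.67 F jig [-2.3  2.3] 11.0 t 11.35
time_s: 11.68
tool_pos: [0.5832, -0.0552, 0.0667]
tool_rot: [179.8, -0.1, 4.7]
force: [-2.0, -3.1, 10.3]
grip_width: 0.0006
grasp_force: 5.1
jig mm [-87.3  -0.7] z 66.7 yaw 4.69 F jig [-2.9  2.3] 10.3 t 11.6833
```

```bash
python3 -m jog '[[0,0,-0.1,0,0],[0,0,-0.1,0,0],[0,0,-0.1,0,0],[0,0,-0.1,0,0]]'
python3 h.py;python3 -m jog '[[0,0,-0.1,0,0],[0,0,-0.1,0,0],[0,0,-0.1,0,0],[0,0,-0.1,0,0]]'
python3 h.py;python3 -m jog '[[0,0,-0.1,0,0],[0,0,-0.1,0,0],[0,0,-0.1,0,0]]'
python3 h.py
```

```text
time_s: 12.02
tool_pos: [0.5826, -0.0475, 0.0666]
tool_rot: [179.8, -0.1, 4.7]
force: [-2.5, -3.5, 9.7]
grip_width: 0.0001
grasp_force: 5.1
jig mm [-79.7  -0.7] z 66.6 yaw 4.67 F jig [-3.3  2.8] 9.7 t 12.0167
time_s: 12.35
tool_pos: [0.582, -0.0399, 0.0667]
tool_rot: [179.8, -0.1, 4.7]
force: [-2.3, -3.6, 11.1]
grip_width: 0.0008
grasp_force: 5.2
jig mm [-72.   -0.7] z 66.7 yaw 4.65 F jig [-3.4  2.6] 11.1 t 12.35
time_s: 12.6
tool_pos: [0.5814, -0.0339, 0.0666]
tool_rot: [179.8, -0.1, 4.7]
force: [-2.0, -3.6, 11.2]
grip_width: 0.0003
grasp_force: 5.2
jig mm [-66.   -0.7] z 66.6 yaw 4.65 F jig [-3.4  2.3] 11.2 t 12.6
```

```bash
python3 -m jog '[[0,0,-0.06,0,0],[0,0,-0.06,0,0],[0,0,-0.06,0,0]]'
python3 h.py;python3 -m jog '[[0,0,-0.05,0,0],[0,0,-0.05,0,0]]'
python3 h.py
```

```text
time_s: 12.85
tool_pos: [0.5811, -0.0303, 0.0666]
tool_rot: [179.8, -0.1, 4.7]
force: [-1.8, -2.9, 10.6]
grip_width: 0.0007
grasp_force: 5.2
jig mm [-62.4  -0.6] z 66.6 yaw 4.66 F jig [-2.8  2. ] 10.6 t 12.85
time_s: 13.02
tool_pos: [0.5811, -0.0295, 0.0667]
tool_rot: [179.7, -0.1, 4.6]
force: [-1.1, -8.1, 10.3]
grip_width: 0.0004
grasp_force: 5.2
jig mm [-61.6  -0.7] z 66.7 yaw 4.64 F jig [-8.   1.8] 10.3 t 13.0167
```

```bash
python3 -m jog '[[0,0,-0.03,0,0],[0,0,0,0,0]]'
python3 h.py;python3 -m jog '[[0,0,0.03,-0.1,0],[0,0,0,-0.15,0],[0,0,0,-0.2,0],[0,0,0,-0.2,0],[0,0,0,-0.2,0],[0,0,0,-0.2,0],[0,0,0,-0.3,0],[0,0,0,-1,0],[0,0,0,-1,0],[0,0,0,-1,0],[0,0,1,-1,0],[0,0,1,0,0]]'
python3 -m jog '[[0,0,1,-0.5,0],[0,0,1,-0.5,0],[0,0,1,-0.5,0],[0,0,1,0,0],[0,0,1,0,0],[0,0,1,0,0],[0,0,1,0,0],[0,0,1,0,0],[0,0,1,0,0],[0,0,1,0,0],[0,0,0,0,0],[0,0,0,0,0]]'
python3 - <<'E'
from h import *
from cell import read_camera
ims=[]
for n in("top","side"):
    c=read_camera(n);P=cloud(c);Q=(P[...,:2]-O)@R;z=P[...,2]
    ims.append(rectify(c,.030,O,94.67,-.12,.2,-.05,.065,2500)[:,:,::-1])
    for x in range(-110,60,10):
        s=(Q[...,0]>x/1e3)&(Q[...,0]<=(x+10)/1e3)&(abs(Q[...,1])<.008)&(z>.026)&(z<.1)
        if s.sum():print(n,x+5,np.median(z[s]).round(3),end="; ")
cv2.imwrite("pics/r4.png",np.vstack(ims))
E
```

```text
time_s: 13.18
tool_pos: [0.5811, -0.0295, 0.0667]
tool_rot: [179.7, -0.2, 4.6]
force: [-1.8, -6.7, 10.4]
grip_width: 0.0004
grasp_force: 5.2
jig mm [-61.6  -0.7] z 66.7 yaw 4.61 F jig [-6.5  2.3] 10.4 t 13.1833
time_s: 14.18
tool_pos: [0.5855, -0.0643, 0.1763]
tool_rot: [179.9, -0.4, 5.0]
force: [0.9, 0.9, 0.3]
grip_width: 0.0001
grasp_force: 0.0
time_s: 15.18
tool_pos: [0.5989, -0.2663, 0.201]
tool_rot: [-180.0, 0.1, 4.6]
force: [-0.4, 0.3, -0.3]
grip_width: 0.0003
grasp_force: 0.0
top -105 0.026; top -95 0.075; top -85 0.063; top -75 0.063; top -65 0.061; top -55 0.058; top -45 0.054; top -35 0.058; top -25 0.051; top -15 0.051; top -5 0.053; top 5 0.056; top 15 0.057; top 25 0.059; top 35 0.043; top 45 0.028; top 55 0.031; side -95 0.07; side -85 0.066; side -75 0.065; side -65 0.062; side -55 0.061; side -45 0.058; side -35 0.061; side -25 0.055; side -15 0.055; side -5 0.055; side 5 0.058; side 15 0.06; side 25 0.06; side 35 0.048; side 55 0.033;
```

View pics/r4.png

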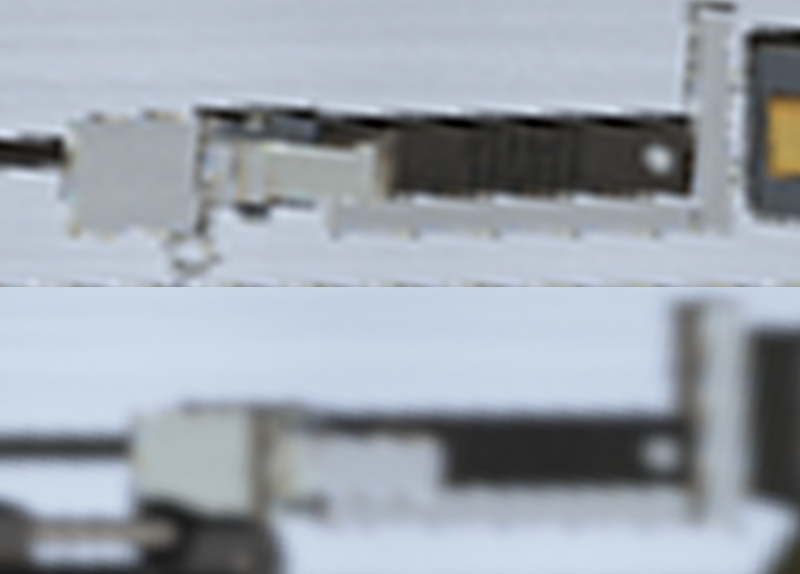

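Both views show the bar flush with the fence and touching the stop (its end at column 692), with the jaw closed on its near end and the nut and other things undisturbed. The arm is clear, so I'm handing in.

```bash
python3 -c "
from cell import env
print(env.sign_off())"
```

```text
the job is handed in; nothing more can be done
None
```

The job is handed in: the bar is flush with the fence and home against the end stop, with the clip fully on and its jaw closed on the bar. It took about 15 s of the 48 s allowed, pushing with at most about 8 N, and the final pictures showed nothing else disturbed.

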